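Pin the mitre fence at its index hole

ROBOT

A 6-joint arm with a two-finger parallel gripper is mounted at the origin on the work surface. World frame = base frame: x ahead of the robot, y to its left, z up, the work surface at z = 0. Lengths are in mm, angles in rad, forces in N, time in s.
With the tool pointing down it reaches from about 400 to 825 mm from the base axis. Payload 7 kg.
Tool frame: the origin (TCP) lies at the very end of the fingers, on their centre line; the grasp point (between the pads) lies 19 mm behind it; z points along the fingers, y is the line along which they close (so a half turn about z gives the same grasp; the last joint's range is limited). The gripper opens to 88 mm and grips with 3 to 60 N. Pads are 19 mm wide; open, the fingers measure 130 mm over their backs; the gripper's body (78 mm by 193 mm) begins 47 mm behind the grasp point.
Start: joints at [-0.824, 0.359, 0.012, 0, -1.224, -0.288], TCP at [298.91, -605.184, 193.061] pointing down, gripper open.
Joint ranges: [-3.07, 3.07], [-1.43, 2.12], [-1.02, 1.25], [-3.03, 1.67], [-3.05, -0], [-3.03, 3.03]. Speed limits (rad/s): [2.39, 2.39, 3.01, 3.14, 3.14, 3.14].

INTERFACE

Orientations are given as a unit quaternion [x, y, z, w].
In Python, from plant import bot gives the robot as it stands. Calls block until the motion is done:
- bot.move_ptp(position, orientation): joint-space move of the TCP to a pose.
- bot.line_to(position, velocity=150, ori=None): straight line of the TCP; ori=None keeps the orientation; velocity is the mean speed in mm/s.
- bot.move_joints(angles): joint-space move.
- bot.move_gripper(opening, force=None): finger opening in mm; force is the grip in N (None keeps the last); returns when the fingers have stopped.
- bot.pause(seconds).
- bot.solve_ik(position, orientation): joint angles nearest the present ones, or None.
- bot.read_state(): the state.
- bot.camera(name): name is "scene" or "side" or "wrist"; returns the picture (480x640x3 uint8, red, green, blue); there is no depth.
- bot.get_calibration(name): a dict with "fx", "fy", "cx", "cy" (pixels), "view" (4x4, takes a point from world to camera coordinates); the wrist camera has in their place "T_tool_cam" (4x4, takes a point from camera to tool coordinates, whose origin is the TCP and whose axes are the flange's). Camera axes: x right, y up, looking along -z (the intrinsics and any distortion apply to the point x, -y, -z); pixel columns grow to the right and rows downward; lengths in mm; the calibration is good to about 2 mm. A picture is of the moment at which its call begins: read the wrist's pose just before it. get_calibration takes no time and is no camera call.
A pose or a line that the arm cannot do raises bot.Unreachable and nothing moves.
- bot.close_job(): hands the job in; it is judged then, once.
The state is a dict: "t": time; "joint_pos": joint angles; "qvel": joint speeds; "tau": joint torques, N m; "tcp_pos": TCP position; "eef_rot": TCP orientation; "contact_force": force on the tool from outside, world axes, zero at the start; "moment": the same for the moment, N m; "width": finger opening in mm; "finger_force": force on a finger pad.
Only numpy, scipy, OpenCV 4.12 (cv2) and the standard library are available. Lean on these libraries where they do the work, as an engineer would, in place of code of your own. Each camera call takes 0.05 s, during which the arm holds its last target. There are 200 camera calls.

TASK

Lock the mitre jig's swinging fence bar at its index position: take the index pin out of its wooden block and put it through the hole in the fence bar and the single hole in the dark steel plate under the fence bar, swinging the fence bar until the two holes line up. Push the pin fully home, upright, with its collar down on the fence bar, let go of it, and leave the hammer, jar and wood offcut where they are.

Things in the scene. Friction and masses are not known exactly. Their poses are not given: they have to be found in the camera images.
- pin: Index pin, 70 to 130 g, starts upright in the pin block. Origin: centre of the tip (lower end); z runs up its axis. From the tip: steel shank 10 mm dia (first 3 mm tapered to 6 mm) up to 36 mm, steel collar 22 mm dia from 36 to 42 mm, black cylindrical grip 18 mm dia from 42 to 72 mm (the top). In its block the collar rests on the block's top.
- pin_block: Wooden block 60 x 60 x 45 mm screwed to the bench, holding the pin in a vertical 13 mm hole at its centre. Origin: centre of its underside.
- pivot (a point): Point on the mitre jig's vertical pivot axis, at bench level; its axes are the jig's: z up; at joint value 0 the fence bar points along its -x. The jig is screwed down: plywood base 18 mm thick, reaching 250 mm to the -x and 50 mm to the +x side of this point, 300 mm wide.
- plate_mid (a point): Point on the top face (34 mm over the bench) of the fixed dark steel index plate, 16 mm thick, 100 mm along the fence bar by 250 mm across, under the fence bar's hole at every start; 190 mm from the pivot, at joint value 0. NOT the plate's hole: that one 12 mm hole, 190 mm from the pivot, through to the plywood, lies anywhere up to 0.12 rad (23 mm) either way, differing each time, in no reading.
- bar_hole (a point): Centre of the upper mouth of the fence bar's vertical 12 mm through hole, on the fence bar's top, 56 mm over the bench, 190 mm from the pivot; moves with the fence bar. -x points along the fence bar away from the pivot, z up. With the pin home its tip is 36 mm below this point; a pin standing loose in this hole rests on the plate (tip 22 mm below), and drops 14 mm by its weight when the holes meet, which stops the fence bar.
- bar_end (a point): Centre of the fence bar's end face, 245 mm from the pivot, 46 mm over the bench; axes as at bar_hole. The fence bar is an aluminium bar 46 mm wide (y) and 20 mm thick, underside 36 and top 56 mm over the bench. A wooden fence strip, 28 mm high and 12 mm thick, stands on its +y edge from 20 to 145 mm from the pivot.
- fence_bar (a joint): Swing of the fence bar about the vertical pivot, rad, positive counter-clockwise from above; starts between 0.30 and 0.50 with no pin in it, stops at -0.22 and 0.60. A friction hinge: it stays where it is left; about 2 N at the fence bar's end moves it. The holes meet somewhere from -0.12 to 0.12.
- hammer: Bystander: hammer lying on the bench; leave it.
- jar: Bystander: glass jar 72 mm dia, 95 mm tall; leave it.
- offcut: Bystander: wood offcut 50 x 80 x 30 mm; leave it.

How it is judged (in metres and radians):
At the end, for the whole second after the job is handed in: Pin released and at rest through both holes: tip within 4 mm of the fence bar hole's axis, over 33.5 mm below the fence bar's top (collar within 2.5 mm of the fence bar) and under 23.5 mm above the bench, tilt below 0.1 rad, fence bar between -0.16 and 0.16 rad (z of pin in the frame of bar_hole below -0.0335 m and z of pin in the frame of pivot below 0.0235 m and horizontal distance between pin and bar_hole below 0.004 m and angle between pin's own z axis and vertical below 0.1 rad and linear speed of pin below 0.02 m/s and value of joint fence_bar between -0.16 and 0.16 rad); the robot touches nothing.
It fails at once if the hammer is moved by more than 20 mm (distance of hammer from where it was at the start of the episode above 0.02 m).
It fails at once if the jar is moved by more than 20 mm (distance of jar from where it was at the start of the episode above 0.02 m).
It fails at once if the offcut is moved by more than 20 mm (distance of offcut from where it was at the start of the episode above 0.02 m).
It also fails if it takes over 58 s, if anything falls off the work surface, if the arm or the gripper's body presses on something with over 40 N, if the wrist force passes 120 N, or if a joint passes its speed limit or range.

## Working session

There is one attempt and no reset: what is moved stays moved. The work goes in short steps, each a Python script; the robot and the scene stay as the last script left them, time stands still between calls to the robot, and variables do not carry over. Pictures are saved under pics/ and viewed, at most 10 in all, crops included, and the job is handed in when it is done.

```bash
ls; mkdir -p pics; python3 - <<'E'
from plant import bot
import cv2,numpy as np
for n in("scene","side"):
    cv2.imwrite(f"pics/{n}0.png",bot.camera(n)[:,:,::-1]); c=bot.get_calibration(n); print(n,c)
c=bot.get_calibration("wrist");print(c)
s=bot.read_state();print(s["t"],s["tcp_pos"],s["eef_rot"],s["contact_force"],s["width"])
E
```

```text
pics
scene {'fx': 510.73094484653063, 'fy': 510.73094484653063, 'cx': 324.3138183827078, 'cy': 234.47592523025418, 'view': array([[-6.34475293e-01,  7.72939171e-01,  2.47793960e-03,
         3.85573418e+02],
       [-6.16879638e-01, -5.08298610e-01,  6.00909340e-01,
         3.27536330e+02],
       [ 4.65725900e-01,  3.79733539e-01,  7.99313346e-01,
        -1.70473335e+03],
       [ 0.00000000e+00,  0.00000000e+00,  0.00000000e+00,
         1.00000000e+00]])}
side {'fx': 584.9948532181406, 'fy': 584.9948532181406, 'cx': 319.0280718082008, 'cy': 246.81978046191665, 'view': array([[-9.10392032e-01, -4.13335811e-01,  1.84351385e-02,
         5.19311178e+02],
       [ 2.16688933e-01, -4.38363071e-01,  8.72286492e-01,
        -2.11681101e+02],
       [-3.52465961e-01,  7.98117363e-01,  4.88647543e-01,
        -1.38709214e+03],
       [ 0.00000000e+00,  0.00000000e+00,  0.00000000e+00,
         1.00000000e+00]])}
{'fx': 351.7980891588948, 'fy': 351.7980891588948, 'cx': 318.89832253053515, 'cy': 239.4425295038394, 'T_tool_cam': array([[-1.93690898e-03,  9.68489515e-01,  2.49046800e-01,
         6.69400079e+01],
       [ 9.99998112e-01,  1.91531742e-03,  3.29016432e-04,
         3.63292356e-01],
       [-1.58354709e-04,  2.49046967e-01, -9.68491395e-01,
        -1.91525511e+02],
       [ 0.00000000e+00,  0.00000000e+00,  0.00000000e+00,
         1.00000000e+00]])}
0.1 [ 298.68649411 -604.78586649  192.22394995] [-2.27346918e-01  9.73813555e-01  6.91174793e-04 -2.45751775e-04] [ 0.49864169 -0.06690806 -0.1532195 ] 88.29399868705505
```

View pics/scene0.png

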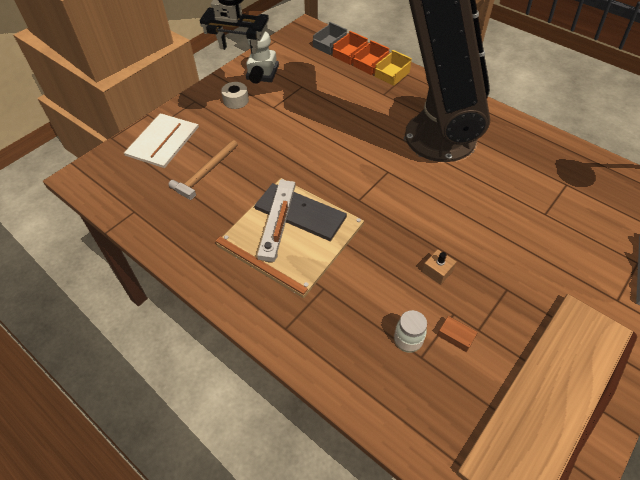

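View pics/side0.png

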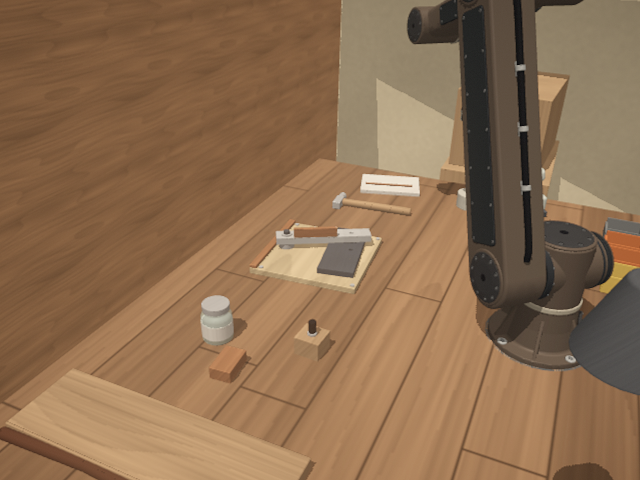

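The scene view shows the jig: pivot at about (268,246), bar end about (284,184), plate hole possibly at (303,205). The pin is at (440,257) in the scene view and (312,327) in the side view. I'll enlarge these.

```bash
python3 - <<'E'
import cv2,numpy as np
a=cv2.imread("pics/scene0.png");b=cv2.imread("pics/side0.png")
r=lambda i,x,y,w,h,k:cv2.resize(i[y:y+h,x:x+w],None,fx=k,fy=k,interpolation=cv2.INTER_CUBIC)
A=r(a,215,175,150,75,4);A2=r(a,215,250-25,100,75,4)
top=np.zeros((600,800,3),np.uint8)
top[:300,:600]=A
top[300:600,:400]=r(b,250,220,133,75,4)[:, :400] if 0 else r(b,270,220,100,75,4)
top[300:600,400:600]=r(a,415,235,50,75,4)
top[300:600,600:800]=r(b,287,300,50,75,4)
top[:300,600:800]=r(a,245,230,50,75,4)
cv2.imwrite("pics/crop0.png",top)
E
```

```text
(no output)
```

View pics/crop0.png

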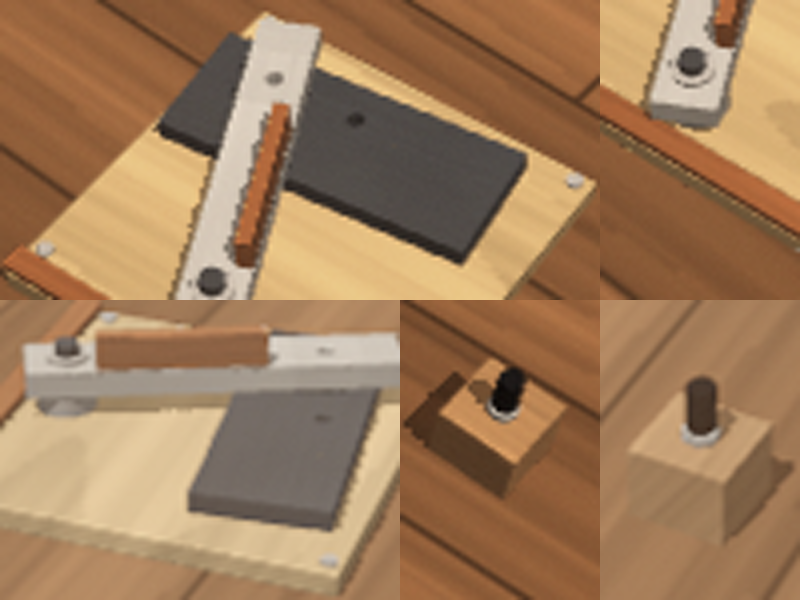

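```bash
cat > h.py <<'E'
from plant import bot
import cv2,numpy as np
from scipy.spatial.transform import Rotation as R
def down(yaw): # tool z down, tool y axis at angle yaw in the horizontal plane
    y=np.array([np.cos(yaw),np.sin(yaw),0]); z=np.array([0,0,-1.]); x=np.cross(y,z)
    return R.from_matrix(np.c_[x,y,z]).as_quat()
def cam(name,s=None):
    c=bot.get_calibration(name)
    if name=="wrist":
        T=np.eye(4);T[:3,:3]=R.from_quat(s["eef_rot"]).as_matrix();T[:3,3]=s["tcp_pos"];P=T@c["T_tool_cam"]
    else: P=np.linalg.inv(c["view"])
    return c,P
def back(name,uv,z,s=None):
    c,P=cam(name,s); d=P[:3,:3]@np.array([(uv[0]-c["cx"])/c["fx"],-(uv[1]-c["cy"])/c["fy"],-1.])
    o=P[:3,3]; return o+d*(z-o[2])/d[2]
def proj(name,p,s=None):
    c,P=cam(name,s); q=np.linalg.inv(P)@np.r_[p,1]
    return [c["cx"]-c["fx"]*q[0]/q[2],c["cy"]+c["fy"]*q[1]/q[2]]
E
python3 - <<'E'
from h import *
np.set_printoptions(precision=1,suppress=True)
B=lambda n,u,v,z:print(n,z,back(n,(u,v),z)[:2])
print("platehole");B("scene",304,205,34);B("side",350.5,249.5,34)
print("barhole");B("scene",283.75,194.75,56);B("side",351.5,232.5,56)
print("pivot");B("scene",267.7,246.7,58);B("side",287,230,58)
print("pin");B("scene",442.75,253,81);B("scene",441,262,51);B("side",312.5,320.5,81);B("side",312.5,332.5,51)
print("plate corners");B("scene",215+527/4,175+155/4,34);B("scene",215+462/4,175+255/4,34);B("scene",215+158/4,175+127/4,34);B("scene",215+235/4,175+37/4,34)
print("offcut,jar");B("scene",458,333,30);B("scene",412,322,95);B("side",228,362,30);B("side",216,305,95)
E
```

```text
platehole
scene 34 [ 536.6 -134.6]
side 34 [ 533.6 -134.1]
barhole
scene 56 [ 558.2 -192.2]
side 56 [ 554.8 -192.6]
pivot
scene 58 [ 723.  -100.5]
side 58 [ 728.7 -119.5]
pin
scene 81 [460.7 275.3]
scene 51 [466.8 280.3]
side 81 [462.1 277.1]
side 51 [460.  280.5]
plate corners
scene 34 [483.7 -19. ]
scene 34 [582.3   1.1]
scene 34 [ 632.5 -240.5]
scene 34 [ 532.7 -257.3]
offcut,jar
scene 30 [604.3 417.3]
scene 95 [684.3 326.1]
side 30 [589.8 425.6]
side 95 [673.2 336. ]
```

The plate hole shows in both views and both put it near (535,-134). That puts the bar hole about (557,-192), the pivot about (723,-100) and the pin about (462,279). Next I go above the pin.

```bash
python3 - <<'E'
from h import *
bot.move_ptp([462,279,160],down(2.08))
s=bot.read_state();print(s["t"],s["tcp_pos"],s["joint_pos"])
I=bot.camera("wrist");cv2.imwrite("pics/w1.png",I[:,:,::-1])
import json;json.dump({k:np.array(s[k]).tolist() for k in("tcp_pos","eef_rot")},open("s1.json","w"))
print(proj("wrist",[462,279,81],s),proj("wrist",[462,279,51],s))
E
```

```text
3.25 [462.29286937 278.50684981 159.95774877] [ 9.05561488e-01  1.61964705e-01 -3.35018989e-01  3.41638578e-05
 -1.07396490e+00 -1.96799928e+00]
[np.float64(319.2665360799652), np.float64(236.21347155566667)] [np.float64(319.22867782665304), np.float64(227.97982745806044)]
```

View pics/w1.png

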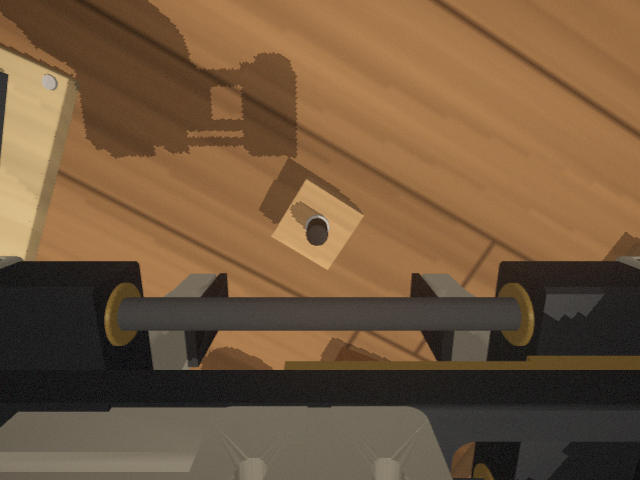

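The wrist view shows the pin top at about (317,233), where I predicted (319,236). The fingers are clear of the block, so I grasp.

```bash
python3 - <<'E'
from h import *
s=bot.read_state();p=back("wrist",(317,233),81,s);print(p)
x,y=p[:2]
bot.move_gripper(50)
bot.line_to([x,y,54],120)
bot.move_gripper(10,30)
s=bot.read_state();print(s["width"],s["tcp_pos"],s["contact_force"],s["t"])
bot.line_to([x,y,130],100)
s=bot.read_state();print(s["width"],s["tcp_pos"],s["contact_force"],s["t"])
# above bar hole: tip at TCPz-45 
bot.move_ptp([556.5,-192.4,125],down(2.08))
s=bot.read_state();print(s["width"],s["tcp_pos"],s["contact_force"],s["t"])
cv2.imwrite("pics/w2.png",bot.camera("wrist")[100:420,160:480,::-1].repeat(2,0).repeat(2,1)[:600])
t=np.array(s["tcp_pos"]);print(proj("wrist",t-[0,0,45],s),proj("wrist",[556.5,-192.4,56],s),proj("wrist",[535,-134.3,34],s))
E
```

```text
[460.61967987 276.23141935  81.        ]
10.17802579106125 [460.64181753 276.2213489   53.98887021] [-0.62883999  0.25662544  0.50928681] 6.0083
10.143328836987862 [460.2296148  275.90681096 129.39512233] [-0.53213582  0.10884825 -1.1880842 ] 6.9167
9.87573187878229 [ 556.77119142 -191.57596116  125.02854621] [ 0.00734167  0.32942669 -0.46366138] 8.6583
[np.float64(318.4915813417617), np.float64(247.8885787607307)] [np.float64(317.75077503080604), np.float64(238.51944548557108)] [np.float64(391.4604945393142), np.float64(243.04862202167033)]
```

View pics/w2.png

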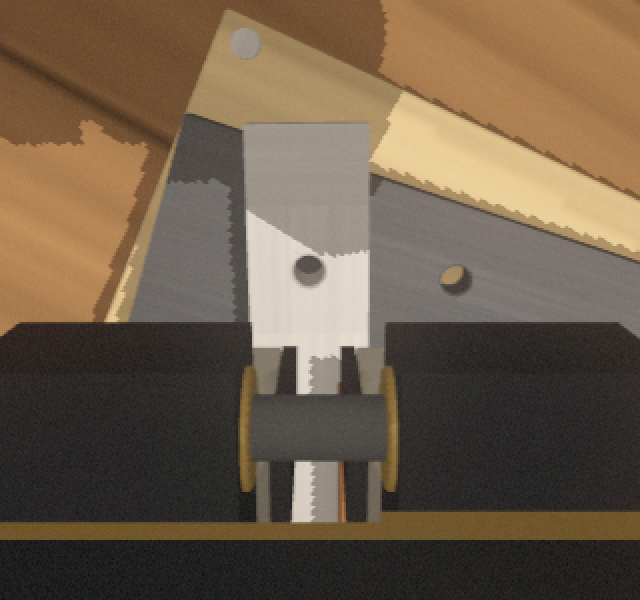

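The fingers closed to 10 mm and no pin shows in them, so the grasp missed. I check the block.

```bash
python3 - <<'E'
from h import *
s=bot.read_state();t=np.array(s["tcp_pos"]);print(proj("wrist",t,s),proj("wrist",t-[0,0,-19],s))
r=lambda i,x,y,w,h,k:cv2.resize(i[y:y+h,x:x+w],None,fx=k,fy=k,interpolation=cv2.INTER_CUBIC)
a=bot.camera("scene")[:,:,::-1];b=bot.camera("side")[:,:,::-1]
cv2.imwrite("pics/c2.png",np.hstack([r(a,400,220,80,80,5),r(b,272,290,80,80,5)]))
cv2.imwrite("pics/scene2.png",a);cv2.imwrite("pics/side2.png",b)
a0=cv2.imread("pics/scene0.png");print(np.abs(a0[240:285,420:460].astype(int)-a[240:285,420:460]).mean())
E
```

```text
[np.float64(318.41992473431463), np.float64(269.2225596061819)] [np.float64(318.37771005774), np.float64(281.2715931955039)]
5.479259259259259
```

View pics/c2.png

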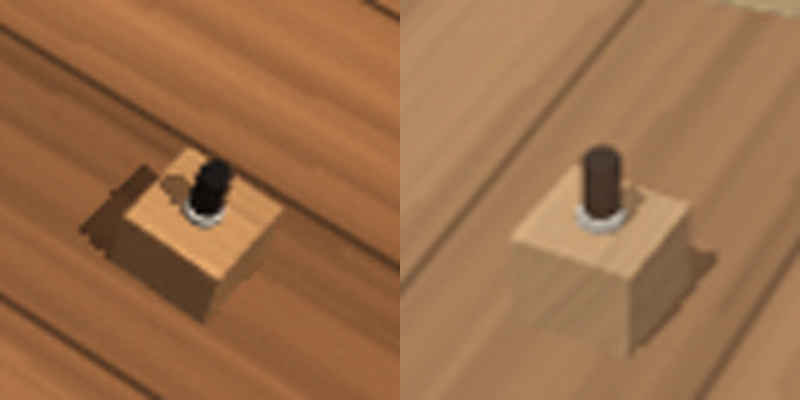

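The pin is still upright in its block. I'll look again from low above it, with all the cameras.

```bash
python3 - <<'E'
from h import *
bot.move_gripper(50)
bot.line_to([556,-192,150],150)
bot.move_ptp([462,278,90],down(2.08))
s=bot.read_state();print(s["t"],s["tcp_pos"],s["eef_rot"],s["width"])
r=lambda i,x,y,w,h,k:cv2.resize(i[y:y+h,x:x+w],None,fx=k,fy=k,interpolation=cv2.INTER_CUBIC)
a=bot.camera("scene")[:,:,::-1];b=bot.camera("side")[:,:,::-1];w=bot.camera("wrist")[:,:,::-1]
cv2.imwrite("pics/c3.png",np.vstack([r(w,160,130,320,120,2.5),np.hstack([r(a,400,210,80,60,5),r(b,272,280,80,60,5)])]))
for n in("scene","side"):print(n,proj(n,s["tcp_pos"]))
print(proj("wrist",[462,278,81],s))
E
```

```text
11.7333 [462.4083602  277.38813597  90.02456539] [-2.51474681e-01  9.67863875e-01 -6.01611394e-05  3.50706895e-06] 49.9374180597745
scene [np.float64(443.7414644599962), np.float64(251.8417260038845)]
side [np.float64(312.35412125759945), np.float64(317.1959397257829)]
[np.float64(319.6627258640499), np.float64(264.1455625577581)]
```

View pics/c3.png

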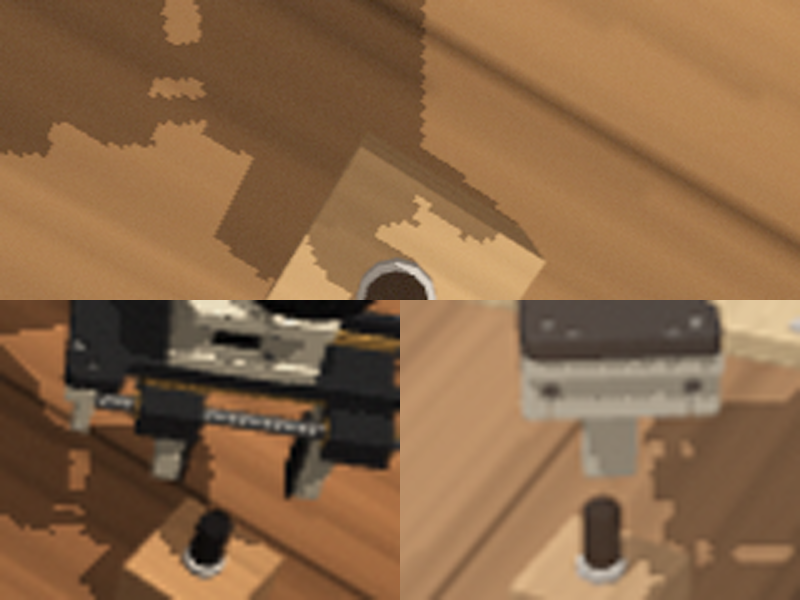

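The fingers do straddle the pin, so I retry with a full close. I'll log the width and finger force and take a picture while closed.

```bash
python3 - <<'E'
from h import *
bot.line_to([461,277,54],100)
r=lambda i,x,y,w,h,k:cv2.resize(i[y:y+h,x:x+w],None,fx=k,fy=k,interpolation=cv2.INTER_CUBIC)
def P(m):
    s=bot.read_state();print(m,s["t"],s["width"],s["finger_force"],s["contact_force"],s["tcp_pos"])
P("pre")
a0=bot.camera("scene")[:,:,::-1];b0=bot.camera("side")[:,:,::-1]
bot.move_gripper(0,30);P("closed")
a=bot.camera("scene")[:,:,::-1];b=bot.camera("side")[:,:,::-1]
cv2.imwrite("pics/c4.png",np.vstack([np.hstack([r(a0,400,220,80,60,5),r(b0,272,290,80,60,5)]),np.hstack([r(a,400,220,80,60,5),r(b,272,290,80,60,5)])]))
E
```

```text
pre 12.3917 50.40734674022105 0.0 [-0.94816016  0.75004926  1.32767055] [461.21903569 276.89143482  54.04896629]
closed 13.45 0.6806755635430556 0.0 [ 0.61244501 -0.13244246  0.48174702] [460.98450006 277.0079671   53.98351536]
```

View pics/c4.png

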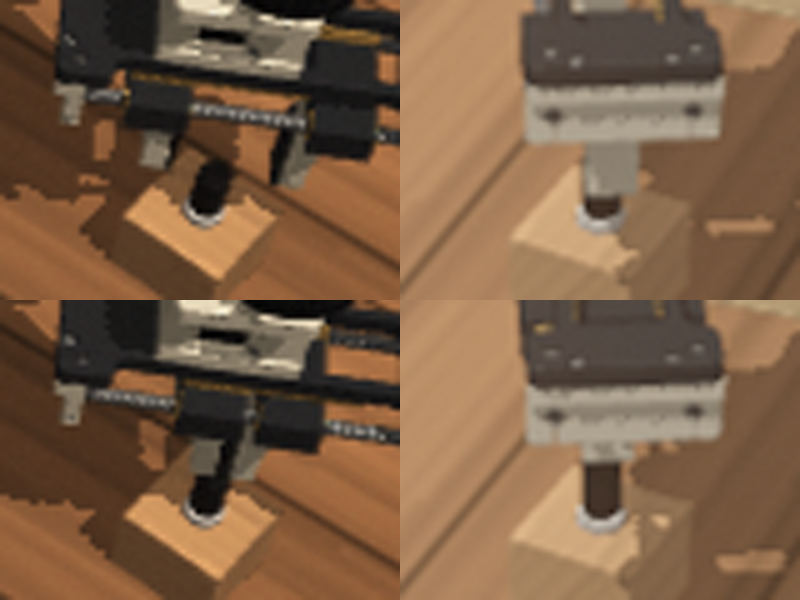

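```bash
python3 - <<'E'
from h import *
np.set_printoptions(precision=1,suppress=True)
x=np.array([-.873,-.488,0]);y=np.array([-.488,.873,0]);t=np.array([461.2,276.9,0])
for h in (54,64,74,84):
  # side: outer edge bottom of +y finger, +-9.5 in x ; crop coords of top frames
  f=lambda n,p,ox,oy:((np.array(proj(n,p))-[ox,oy])*5)
  for d in(25,46): print(h,"side",d,*[f("side",t+[0,0,h]+d*y+k*x,272,290) for k in(-9.5,9.5)])
  for d in(-46,-25,25,46): print(h,"scene",d,*[f("scene",t+[0,0,h]+d*y+k*x,400,220) for k in(-9.5,9.5)])
E
```

```text
54 side 25 [186.2 237.7] [229.5 236.1]
54 side 46 [189.6 268.1] [233.5 266.4]
54 scene -46 [117.  198.4] [119.3 169.1]
54 scene -25 [157.3 204.3] [159.2 175. ]
54 scene 25 [253.7 218.5] [254.7 188.9]
54 scene 46 [294.3 224.5] [295.1 194.8]
64 side 25 [186.5 219.4] [229.9 217.8]
64 side 46 [189.8 249.6] [233.9 248. ]
64 scene -46 [120.1 187.7] [122.3 158.3]
64 scene -25 [160.6 193.6] [162.4 164.1]
64 scene 25 [257.5 207.8] [258.6 178.1]
64 scene 46 [298.5 213.8] [299.2 184. ]
74 side 25 [186.7 201. ] [230.3 199.4]
74 side 46 [190.1 231.1] [234.3 229.4]
74 scene -46 [123.1 176.8] [125.3 147.3]
74 scene -25 [163.9 182.7] [165.7 153.2]
74 scene 25 [261.4 197. ] [262.5 167.2]
74 scene 46 [302.6 203. ] [303.3 173.1]
84 side 25 [186.9 182.5] [230.7 180.9]
84 side 46 [190.3 212.4] [234.8 210.7]
84 scene -46 [126.2 165.8] [128.4 136.2]
84 scene -25 [167.2 171.7] [169.1 142.1]
84 scene 25 [265.4 186. ] [266.4 156.2]
84 scene 46 [306.8 192.1] [307.5 162.1]
```

Both fixed views, and the wrist view w2, put the real finger ends about 32 mm above the reported TCP. The first grasp closed over the pin's top. I'll go lower in guarded steps and grip.

```bash
cat >> h.py <<'E'
def P(m=""):
    s=bot.read_state();print(m,round(s["t"],2),"w%.1f ff%.1f"%(s["width"],s["finger_force"]),"F",np.round(s["contact_force"],1),"tcp",np.round(s["tcp_pos"],1));return s
E
python3 - <<'E'
from h import *
x,y=461,277
bot.move_gripper(50)
for z in(44,38,34,30,27,24):
    bot.line_to([x,y,z],40)
    F=bot.read_state()["contact_force"]
    if F[2]>6: P("touch");break
bot.move_gripper(5,30);s=P("closed")
if s["width"]>14:
    z=s["tcp_pos"][2]
    bot.line_to([x,y,z+10],40);P("lift10")
    bot.line_to([x,y,z+60],100);P("lift60")
E
```

```text
closed 16.86 w17.3 ff30.0 F [0.3 0.  0.3] tcp [461. 277.  24.]
lift10 17.26 w17.0 ff30.0 F [-0.6 -0.6 -1.3] tcp [461.1 277.2  34.4]
lift60 17.91 w17.3 ff30.0 F [-0.   0.2 -0.9] tcp [460.7 276.8  83.6]
```

Gripped, width 17.3. The tip is about TCP z − 15. I go beside the bar hole with the tip just over the bar and measure the tip and hole together.

```bash
python3 - <<'E'
from h import *
tx=np.array([-.873,-.488])
h=np.array([556.0,-193.0])
bot.line_to([461,277,110],150)
p=h-18*tx
bot.move_ptp([*p,115],down(2.08))
bot.line_to([*p,80],80)
s=P();I=bot.camera("wrist")[:,:,::-1];a=bot.camera("scene")[:,:,::-1];b=bot.camera("side")[:,:,::-1]
r=lambda i,x,y,w,h,k:cv2.resize(i[y:y+h,x:x+w],None,fx=k,fy=k,interpolation=cv2.INTER_CUBIC)
cv2.imwrite("pics/c5.png",np.vstack([r(I,220,180,200,90,4),np.hstack([r(a,245,160,80,48,5),r(b,305,195,80,48,5)])]))
t=np.array(s["tcp_pos"]);print("tip",proj("wrist",t-[0,0,15],s),"hole",proj("wrist",[*h,56],s))
for n in("scene","side"):print(n,"tip",proj(n,t-[0,0,15]),"hole",proj(n,[*h,56]))
E
```

```text
20.55 w17.0 ff30.0 F [-0.1 -0.6 -1.4] tcp [ 571.8 -184.1   79.9]
tip [np.float64(318.44826499768027), np.float64(261.1724772056704)] hole [np.float64(318.3267051016409), np.float64(229.23651210695954)]
scene tip [np.float64(282.45347713454555), np.float64(196.81939970029106)] hole [np.float64(284.04841230544395), np.float64(194.1861086341291)]
side tip [np.float64(345.1318888895319), np.float64(229.8055322952386)] hole [np.float64(351.16991759040695), np.float64(232.36370375328698)]
```

View pics/c5.png

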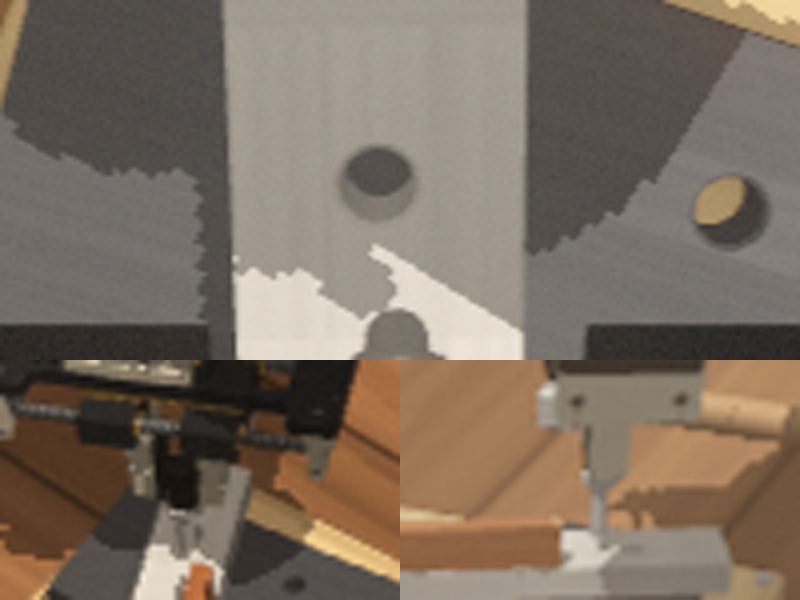

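In the wrist view the bar hole is at (314.3,226) and the pin shank axis is at (319.3,~265). The plate hole is at (403,233). So the hole is about 3 mm further in tool +x and 3 mm in tool −y than I had assumed. I correct for that and insert with force checks.

```bash
python3 - <<'E'
from h import *
s=bot.read_state()
bh=back("wrist",(314.25,226),56,s);ph=back("wrist",(403,233.25),34,s);print("bar",bh,"plate",ph,"diff",(ph-bh)[:2])
tx=np.array([-.873,-.488]);ty=np.array([-.488,.873])
c=np.array([556.0,-193.0])+3.2*tx-2.9*ty
bot.line_to([*c,76],60);P("above")
def down_to(c,z0,z1,fmax=8):
    z=z0
    while z>z1:
        z-=1.5; bot.line_to([*c,z],30)
        if bot.read_state()["contact_force"][2]>fmax: return z
    return z
z=down_to(c,76,64);s=P("desc")
if z>66:
    for d in [(1.5,0),(-1.5,0),(0,1.5),(0,-1.5),(3,0),(-3,0),(0,3),(0,-3)]:
        q=c+d[0]*tx+d[1]*ty
        bot.line_to([*c,74],60);bot.line_to([*q,73],60)
        z=down_to(q,73,64);s=P(str(d))
        if z<=66: break
E
```

```text
bar [ 555.99265987 -196.31158712   56.        ] plate [ 534.83517849 -137.79823617   34.        ] diff [-21.15748139  58.51335094]
above 21.22 w16.8 ff30.0 F [-0.1  0.2 -0.8] tcp [ 554.5 -197.4   76.2]
desc 23.22 w17.6 ff30.0 F [ 0.6  0.7 -0.5] tcp [ 554.5 -197.1   63.9]
```

The tip went in without touching. I lower it until it is just off the plate, swing the bar along the arc, then feel for the plate hole.

```bash
python3 - <<'E'
from h import *
c=np.array([554.5,-197.3])
for z in(60,57,54,52): bot.line_to([*c,z],30)
s=P("low")
piv=c+190*np.array([.873,.488]); a0=np.arctan2(*(c-piv)[::-1])
tgt=c+[-21.2,58.5]; a1=np.arctan2(*(tgt-piv)[::-1]); print("radius",np.linalg.norm(tgt-piv),"swing",a1-a0)
def arc(a): return piv+190*np.array([np.cos(a),np.sin(a)])
for k in range(1,9):
    q=arc(a0+(a1-a0)*k/8); bot.line_to([*q,52],60)
    F=bot.read_state()["contact_force"]
    if np.linalg.norm(F)>20: P("stop %d"%k);break
P("swung")
z=52
while z>46:
    z-=1; bot.line_to([*q,z],30); s=bot.read_state()
    if s["contact_force"][2]>6: break
P("down");print(z,a0,a1,piv)
E
```

```text
low 24.25 w17.3 ff30.0 F [ 0.5  0.6 -0. ] tcp [ 554.4 -197.3   51.9]
radius 190.17411311742725 swing -0.3287947913710192
swung 26.52 w17.3 ff30.0 F [ 0.1 -0.6 -1.2] tcp [ 533.4 -138.5   52. ]
down 28.02 w17.4 ff30.0 F [ 0.2 -0.7 -0.5] tcp [ 533.4 -138.8   45.9]
46 -2.631872032258494 -2.9606668236295133 [ 720.37 -104.58]
```

```bash
python3 - <<'E'
from h import *
q=bot.read_state()["tcp_pos"][:2]
q=[533.4,-138.6]
z=46
while z>32:
    z-=1; bot.line_to([*q,z],30); s=bot.read_state()
    if s["contact_force"][2]>10: break
P("down");print(z)
E
```

```text
down 31.27 w17.3 ff30.0 F [-5.5 -0.2 15.4] tcp [ 533.8 -139.    34.8]
33
```

The force rose at TCP z 34.8, so the tip is at about 19.8. Seated should be 20. I release, retreat and look.

```bash
python3 - <<'E'
from h import *
bot.line_to([533.4,-138.6,35],30)
bot.move_gripper(45);P("open")
bot.line_to([533.4,-138.6,130],100)
tx=np.array([-.873,-.488])
bot.line_to([533.4,-138.6,150],120);s=P("up")
bot.pause(.3)
I=bot.camera("wrist")[:,:,::-1];a=bot.camera("scene")[:,:,::-1];b=bot.camera("side")[:,:,::-1]
r=lambda i,x,y,w,h,k:cv2.resize(i[y:y+h,x:x+w],None,fx=k,fy=k,interpolation=cv2.INTER_CUBIC)
cv2.imwrite("pics/c6.png",np.vstack([r(I,220,180,200,75,4),np.hstack([r(a,250,160,80,60,5),r(b,305,195,80,60,5)])]))
for n in("scene","side"):print(n,[proj(n,[535,-137,z]) for z in(56,62,92)])
E
```

```text
open 32.22 w44.9 ff0.0 F [-1.2 -0.8 -0.7] tcp [ 533.4 -138.6   35. ]
up 33.63 w45.1 ff0.0 F [-0.3  0.8 -0.8] tcp [ 533.7 -138.5  150. ]
scene [[np.float64(303.4965173995392), np.float64(199.28501469643132)], [np.float64(303.4332515319384), np.float64(197.90631810038363)], [np.float64(303.110574839842), np.float64(190.87451289659936)]]
side [[np.float64(350.7583556418471), np.float64(242.17858906144255)], [np.float64(350.8536814513469), np.float64(240.32006944096415)], [np.float64(351.33542286776645), np.float64(230.92779803921735)]]
```

View pics/c6.png

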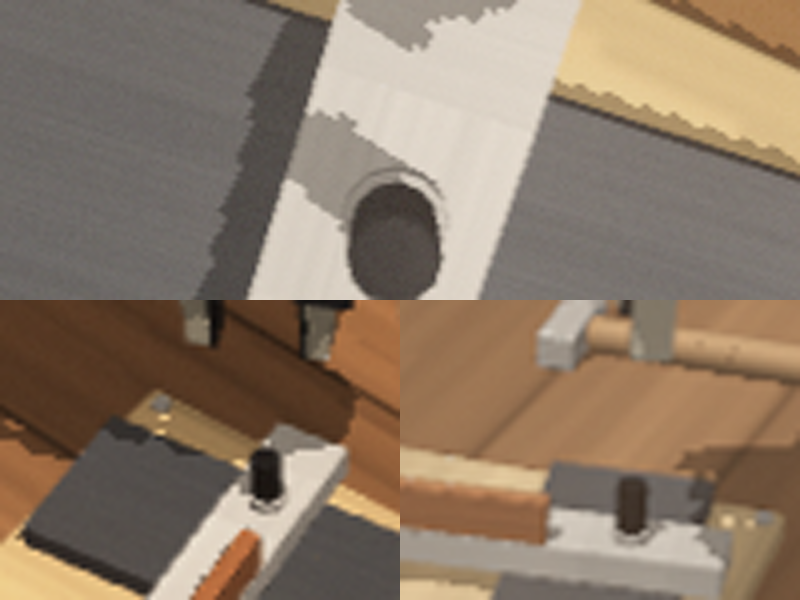

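The collar sits flat on the bar and the pin is upright. Its top at scene (303,190) matches the seated height of 92 mm (predicted 190.9), and the arm is clear.

```bash
python3 -c "
from plant import bot
print(bot.close_job())"
```

```text
the job is handed in; nothing more can be done
None
```

The index pin is seated upright through the fence bar and plate with its collar down on the bar, released with the arm clear, and the job was handed in at about 34 s; no verdict came back, so seating rests on the final pictures, and I did not re-check the hammer, jar and offcut positions.

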